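# Key the mincer plate onto its pin and press it home

## Task

A mincer head stands mouth up on the worktop; its plate with the three kidney-shaped openings lies loose and askew in the mouth, not yet on its locating pin. With a fingertip turn the plate round in the mouth until the notch in its rim drops over the pin, then press the plate down fully home, level and flush with the rim of the mouth, so that the screw ring could go on. Do not lift the plate, and leave everything else where it stands.

Things in the scene. Friction and masses are not known exactly. Their poses are not given: they have to be found in the camera images.
- mincer_head: Aluminium mincer head, heavy and immovable, standing on its drive end, mouth up. Origin: on the worktop, on the mouth's axis; z up. Mouth 120 mm inside, 136 mm outside; rim 140 mm above the origin; the plate's seat, a ledge, 16 mm below the rim. The feed neck (74 mm wide, out to 104 mm from the axis, its centre 50 mm up) points along -x; the locating pin is opposite, along +x.
- mouth_center (a point): Centre of the mouth at the height of its rim, on the axis about which the plate turns.
- pin (a point): Top of the locating pin: a steel dowel 7 mm thick that sticks out of the wall of the mouth towards the axis, 53 to 60 mm from the axis, its top 9.5 mm below the mouth's rim. The plate hides it until the notch is over it, but a small cast boss with a screw on the outside of the mouth, opposite the feed neck, shows where it is.
- kidney_plate: Loose smooth steel plate in the mouth, 116 mm across, 16 mm thick, 0.5 kg. Origin: centre of its underside, z up, +x to the notch. Three kidney-shaped openings, from 12 to 49 mm from the centre, parted by webs 12 mm wide that run outwards at 0 (behind the notch), 120 and 240 degrees from +x. A closed fingertip in an opening turns the plate by pushing a web sideways with 1 to 5 N.
- plate_top (a point): Centre of the kidney plate's top face, over the hub (14 mm bore; the worm's stub in it ends 2 mm below the face): the place to press. Off the pin the plate lies askew, up to 6.5 mm above the mouth's rim on the pin's side; with its notch over the pin it drops level, 3 mm above flush, and cannot be turned on; home, it is flush with the rim.
- notch (a point): The notch in the rim of the kidney plate: 10 mm wide, 6.5 mm deep inwards, right through the thickness. The point lies at the top face, 55 mm from the centre of the plate.
- worm (a joint): How far the worm, with its stub and the four-armed knife that carries the plate, is pushed down, in m. At 0 it stands 3 mm proud; its shaft seal is stiff: some 7 N on the plate push it down, it stays where left, and at 0.003 it is home. The knife lies directly under the plate: go 8 to 12 mm below the plate's top face in an opening, no deeper.
- screw_ring: Bystander: aluminium screw ring of the mincer, 156 mm across its lugs, 30 mm high, lying on the worktop. Origin: centre of its underside.
- fine_plate: Bystander: another mincer plate, with many small holes, 116 mm across, 16 mm thick, lying on the worktop. Origin: centre of its underside.
- pusher: Bystander: white plastic food pusher of the mincer, 66 mm wide, 154 mm tall, standing. Origin: centre of its underside.
- salt_shaker: Bystander: salt shaker, 44 mm wide, 90 mm tall, standing. Origin: centre of its underside.
- cup: Bystander: small green cup with a handle, 65x94 mm, 52 mm tall. Origin: centre of its underside.
- tumbler: Bystander: small clear glass, 46 mm wide, 57 mm tall. Origin: centre of its underside.

How it is judged:
By the outcome, as a careful person would: the job done as asked, in the order asked, and still so for the second after the job is handed in, with the robot touching nothing.
It also fails if it takes over 54 s, if anything falls off the work surface, if the arm or the gripper's body presses on something with over 40 N, if the wrist force passes 120 N, or if a joint passes its speed limit or range.

## Robot

A 6-joint arm with a two-finger parallel gripper is mounted at the origin on a cart in front of the work surface, level with it; the furniture and walls round the work are solid. World frame = base frame: x ahead of the robot, y to its left, z up, the work surface at z = 0. Lengths are in m, angles in rad, forces in N, time in s.
With the tool pointing down it reaches from about 0.35 to 0.85 m from the base axis. Payload 8.1 kg.
Tool frame: the origin (TCP) lies between the finger pads; the fingertips stand 25 mm ahead of it and the grasp point (between the pads) lies 6 mm ahead of it (robot.tip_extent is the distance from the TCP to the fingertips, in m); z points along the fingers, y is the direction in which the jaws open and shut (so a half turn about z gives the same grasp; the last joint's range is limited). The gripper opens to 93 mm and grips with 3 to 60 N. Pads are 15 mm wide; open, the fingers measure 128 mm over their backs; the gripper's body (75 mm by 188 mm) begins 65 mm behind the grasp point.
Start: joints at [-1.422, 0.13, 1.488, -0, 1.523, -0.085], TCP at [0.139, -0.584, 0.244] pointing down, gripper open.
Joint ranges: [-2.96, 2.96], [-0.89, 2.26], [0.02, 2.5], [-1.34, 4.48], [0, 2.73], [-2.66, 2.66]. Speed limits (rad/s): [2.39, 2.39, 2.79, 3.14, 3.14, 3.14].

## Interface

Orientations are given as a rotation vector (axis times angle).
In Python, from plant import robot gives the robot as it stands.
- The arm moves only by the tool drive_tool, never from a script. Its argument "increments" is a list of rows, each a list of 7 numbers: the closure, from 0 (fully open) to 1 (shut), then the shift along the world's x, y, z in units of 25 mm (1.0 is 25 mm), then the turn, a rotation vector about the world's x, y, z in rad. In form: [[gripper, dx, dy, dz, rx, ry, rz], ...]. A call has 1 to 20 rows; each row is the pose to reach, as a shift and turn from the pose commanded when the call began; what a row does not reach only later rows make up. A row lasts 1/12 s, in which the tool goes at most 41.7 mm and 7.16 degrees, less where a joint would pass 70% of its speed; a pose out of reach is approached as far as the arm can. A call with a gripper value outside its range is refused whole. The fingers move at their own pace and stop on an object; "squeeze" is the grip in N (left out, the last holds). Time passes only in rows, so rows that repeat a pose let the fingers close. It gives the time, the measured TCP pose, the force and the opening at its end, in the units of the state.
- robot.read_state(): the state, without advancing time (a new reading comes with each control period).
- robot.read_camera(name): name is "scene" or "top" or "wrist"; returns a dict with "image" (420x560x3 uint8, red, green, blue), "fx", "fy", "cx", "cy" (pixels), "dist" ([k1, k2, p1, p2, k3] as OpenCV has them; the pictures are not rectified), "T" (4x4, takes a point from camera to world coordinates); the wrist camera has in their place "mount" (4x4, takes a point from camera to tool coordinates, whose origin is the TCP and whose axes are the flange's). Camera axes: x right, y down, z forward; pixel columns grow to the right and rows downward; lengths in m; the calibration is good to about 2 mm. A picture is of the moment at which its call begins: read the wrist's pose just before it. There is no depth.
- robot.close_job(): hands the job in, once; it reports no verdict.
The state is a dict: "t": time; "q": joint angles; "dq": joint speeds; "joint_torque": joint torques, N m; "tool_pos": TCP position; "orientation": TCP orientation; "force": force on the tool from outside, world axes, zero at the start; "wrist_torque": the same for the moment, N m; "opening": finger opening in m.
Only numpy, scipy, OpenCV 4.12 (cv2) and the standard library are available. Lean on these libraries where they do the work, as an engineer would, in place of code of your own. Each camera call takes 0.05 s, during which the arm holds its last target.

## Working session

There is one attempt and no reset: what is moved stays moved. The work goes in short steps, Python scripts to look and compute and a tool call to move; the robot and the scene stay as the last step left them, time stands still between calls to the robot, and variables do not carry over. Pictures are saved under pics/ and viewed, and the job is handed in when it is done.

Besides the shell and the picture viewer there is one more tool, called after "Request:" as name([rows], argument=value, ...), one row to a line, values as JSON. drive_tool: Moves the arm, as the interface text tells. Its arguments: {"type":"object","properties":{"increments":{"type":"array"},"squeeze":{"type":"number"}},"required":["increments"]}

```bash
mkdir -p pics; ls; cat > h.py <<'E'
import numpy as np, cv2
from plant import robot
def snap(name,fn):
    s=robot.read_state(); c=robot.read_camera(name)
    cv2.imwrite('pics/'+fn,c['image'][:,:,::-1])
    np.save('pics/'+fn[:-4]+'.npy',{'c':c,'s':s},allow_pickle=True)
    return c,s
def load(fn):
    d=np.load('pics/'+fn+'.npy',allow_pickle=True).item(); return d['c'],d['s']
def camT(c,s):
    if 'T' in c and c['T'] is not None: return np.array(c['T'])
    T=np.eye(4); T[:3,:3]=cv2.Rodrigues(np.array(s['orientation'],float))[0]; T[:3,3]=s['tool_pos']
    return T@np.array(c['mount'])
def K(c): return np.array([[c['fx'],0,c['cx']],[0,c['fy'],c['cy']],[0,0,1.]])
def ray(c,s,uv):
    p=cv2.undistortPoints(np.array(uv,float).reshape(-1,1,2),K(c),np.array(c['dist'],float)).reshape(-1,2)
    T=camT(c,s); d=np.c_[p,np.ones(len(p))]@T[:3,:3].T
    return T[:3,3],d
def onz(c,s,uv,z):
    o,d=ray(c,s,uv); t=(z-o[2])/d[:,2]; return o+d*t[:,None]
def proj(c,s,P):
    T=np.linalg.inv(camT(c,s)); 
    return cv2.projectPoints(np.array(P,float).reshape(-1,1,3),cv2.Rodrigues(T[:3,:3])[0],T[:3,3],K(c),np.array(c['dist'],float))[0].reshape(-1,2)
E
python3 - <<'E'
from h import *
print(robot.read_state())
for n in ['scene','top','wrist']:
    c,s=snap(n,n+'1.png'); print(n,camT(c,s).round(3).tolist(),c['fx'])
E
```

```text
pics
{'t': 0.0, 'q': array([-1.42239865e+00,  1.31168904e-01,  1.48927730e+00, -2.25220726e-05,
        1.52299388e+00, -8.53982126e-02]), 'dq': array([ 0.00045152,  0.00140727,  0.00056116,  0.00014665,  0.00047574,
       -0.00070143]), 'joint_torque': array([ 1.40917015e-03, -5.59834850e+01, -4.91755807e+01,  7.68764759e-02,
        3.49477027e-02, -1.60077325e-04]), 'tool_pos': array([ 0.13894024, -0.58315191,  0.24258387]), 'orientation': array([-3.11831853e+00, -3.66196308e-01,  1.26639161e-04]), 'force': array([-0.78719652,  0.93790269, -0.082344  ]), 'wrist_torque': array([0.01591232, 0.03001989, 0.01096438]), 'opening': 0.09306800019289951}
scene [[-0.743, -0.421, 0.52, -0.192], [-0.669, 0.468, -0.577, 0.876], [-0.001, -0.777, -0.63, 0.991], [0.0, 0.0, 0.0, 1.0]] 499.89742913490016
top [[0.01, -0.997, 0.08, 0.433], [-1.0, -0.009, 0.013, 0.053], [-0.012, -0.08, -0.997, 1.288], [0.0, 0.0, 0.0, 1.0]] 502.1109231702956
wrist [[0.232, -0.929, -0.29, 0.219], [-0.973, -0.222, -0.068, -0.564], [-0.002, 0.298, -0.955, 0.385], [0.0, 0.0, 0.0, 1.0]] 354.7774801967384
```

View pics/scene1.png

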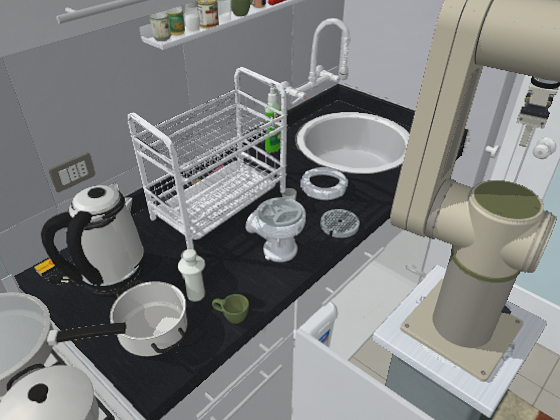

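View pics/top1.png

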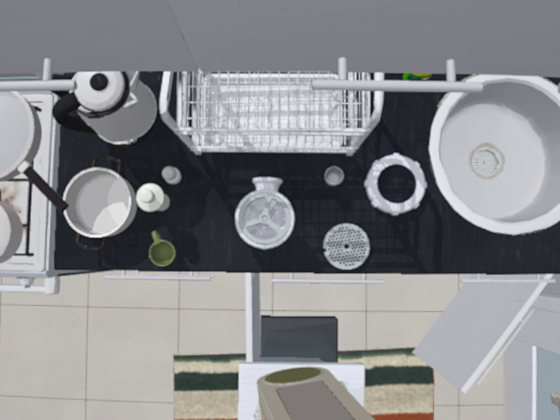

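View pics/wrist1.png

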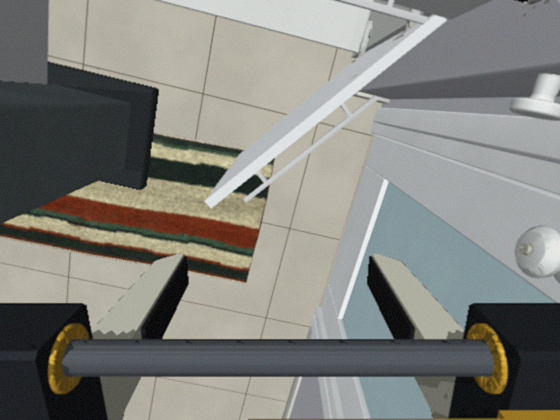

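The top view shows the mincer at about (265,217), with the neck pointing up at (267,184), so the pin side faces the robot. I'll enlarge this area in both views.

```bash
python3 - <<'E'
from h import *
c,s=load('top1'); im=c['image'][:,:,::-1]
cv2.imwrite('pics/topz.png',cv2.resize(im[170:260,215:315],None,fx=6,fy=6,interpolation=cv2.INTER_CUBIC))
c2,s2=load('scene1'); im=c2['image'][:,:,::-1]
cv2.imwrite('pics/scz.png',cv2.resize(im[180:270,235:315],None,fx=6,fy=6,interpolation=cv2.INTER_CUBIC))
print(onz(c,s,[(265,217)],0.14),onz(c,s,[(267,184)],0.05))
E
```

```text
[[0.51104332 0.09136217 0.14      ]] [[0.59939054 0.09032572 0.05      ]]
```

View pics/topz.png

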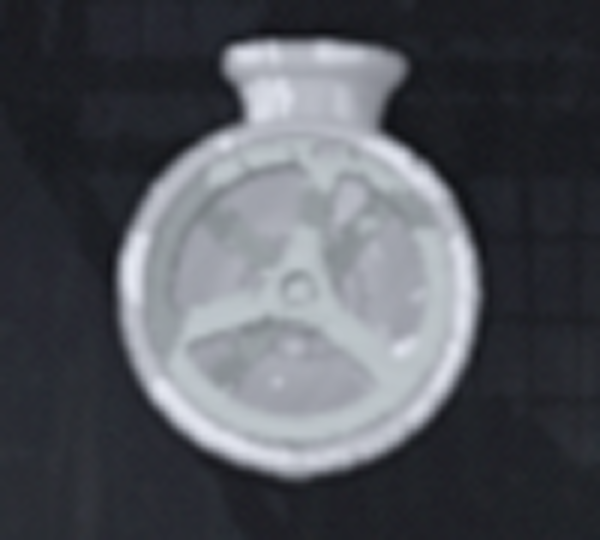

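View pics/scz.png

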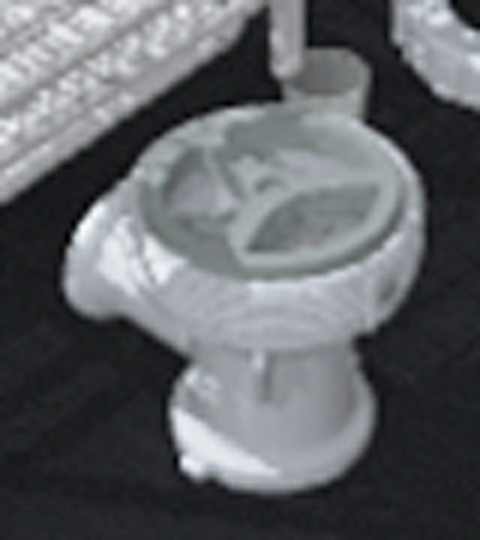

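Request:
drive_tool([
  [0, 0, 0, 1.6, 0, 0, 0],
  [0, 0, 0, 3.2, 0, 0, 0],
  [0, 0.8, 1.2, 4, 0, 0, 0],
  [0, 1.6, 2.6, 4, 0, 0, 0],
  [0, 2.4, 3.9, 4, 0, 0, 0],
  [0, 3.2, 5.2, 4, 0, 0, 0],
  [0, 4, 6.5, 4, 0, 0, 0],
  [0, 4.8, 7.8, 4, 0, 0, 0],
  [0, 5.6, 9.1, 4, 0, 0, 0],
  [0, 6.4, 10.4, 4, 0, 0, 0],
  [0, 7.2, 11.7, 4, 0, 0, 0],
  [0, 8, 13, 4, 0, 0, 0],
  [0, 8.5, 14.3, 4, 0, 0, 0],
  [0, 9, 15.6, 4, 0, 0, 0],
  [0, 9.4, 17, 4, 0, 0, 0],
  [0, 9.8, 18.4, 4, 0, 0, 0],
  [0, 10.2, 19.8, 4, 0, 0, 0],
  [0, 10.6, 21.2, 4, 0, 0, 0],
  [0, 11, 22.6, 4, 0, 0, 0],
  [0, 11.4, 24, 4, 0, 0, 0],
])

```text
t: 1.82
tool_pos: [0.424, 0.0182, 0.3436]
orientation: [3.12, 0.366, 0.0]
force: [0.4, -0.4, -0.7]
opening: 0.0931
```

Request:
drive_tool([
  [0, 0, 0, 0, 0, 0, 0],
  [0, 0, 0, 0, 0, 0, 0],
])

```text
t: 1.98
tool_pos: [0.424, 0.0182, 0.3433]
orientation: [-3.119, -0.373, 0.001]
force: [0.8, -0.1, 0.8]
opening: 0.0931
```

Request:
drive_tool([
  [0, 0.5, 1.2, -0.6, 0, 0, 0],
  [0, 0.8, 2.4, -1.2, 0, 0, 0],
  [0, 0.8, 2.4, -1.2, 0, 0, 0],
  [0, 0.8, 2.4, -1.2, 0, 0, 0],
])

```text
t: 2.32
tool_pos: [0.4434, 0.0761, 0.3123]
orientation: [3.12, 0.368, -0.005]
force: [0.2, 0.6, 0.8]
opening: 0.0934
```

```bash
python3 - <<'E'
from h import *
c,s=snap('wrist','w2.png'); print(s['tool_pos'],s['q'],proj(c,s,[(0.511,0.091,0.14)]))
E
```

```text
[0.44343208 0.07608914 0.31229543] [ 5.62310248e-02 -2.99062376e-01  1.76989729e+00 -4.35318006e-04
  1.67368416e+00  1.39219374e+00] [[279.42097769 116.69961011]]
```

View pics/w2.png

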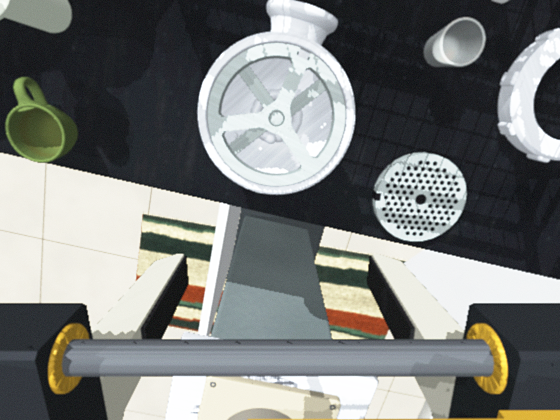

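```bash
python3 - <<'E'
from h import *
c,s=load('w2'); im=c['image'][:,:,::-1][20:205,185:370].astype(float)
im=np.clip((im-110)*255/145,0,255).astype(np.uint8)
im=cv2.resize(im,None,fx=3.2,fy=3.2,interpolation=cv2.INTER_CUBIC)
cv2.imwrite('pics/w2z.png',im)
E
```

```text
(no output)
```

View pics/w2z.png

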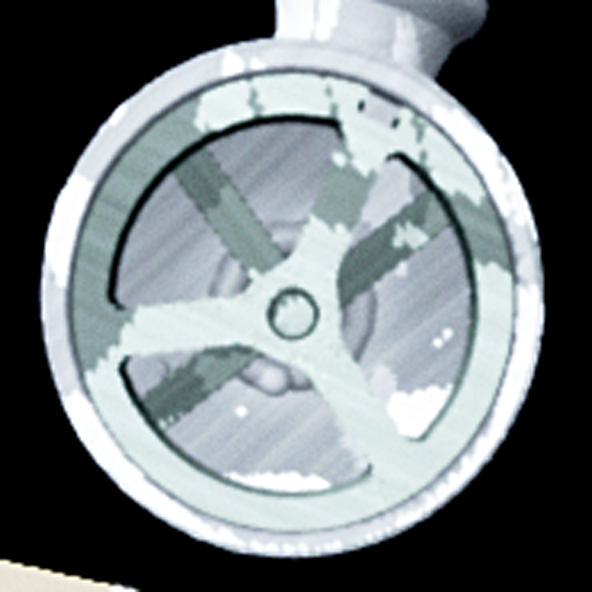

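```bash
python3 - <<'E'
from h import *
c,s=load('w2'); im=c['image'][:,:,::-1]
g=cv2.cvtColor(im,cv2.COLOR_BGR2GRAY)
m=(g>90).astype(np.uint8)
cen=np.array([277.,118.]); pts=[]
for a in np.deg2rad(np.arange(0,360,4)):
    d=np.array([np.cos(a),np.sin(a)])
    for r in np.arange(65,95,0.25):
        u=cen+r*d
        if u[1]<1: break
        v=cv2.getRectSubPix(g,(1,1),tuple(u.astype(np.float32)))[0,0]
        if v<90:
            pts.append(u);break
pts=np.array(pts); P=onz(c,s,pts,0.14)
def fit(P):
    A=np.c_[2*P[:,:2],np.ones(len(P))]; x=np.linalg.lstsq(A,(P[:,:2]**2).sum(1),rcond=None)[0]
    return x[:2],np.sqrt(x[2]+x[0]**2+x[1]**2)
for _ in range(6):
    C,r=fit(P); e=np.abs(np.hypot(*(P[:,:2]-C).T)-r); k=e<max(0.0015,2*np.median(e)); P=P[k]
print(C,r,len(P),e.max())
C=np.append(C,0.14)
z=lambda x,y:(185+x/3.2,20+y/3.2)
for n,q,h in [('neckL',(277,30),.1),('neckR',(440,75),.1),('hub',(293,315),.142),('wL',(105,335),.142),('wLR',(395,465),.142),('wUR',(362,165),.142),('n1',(360,105),.14),('n2',(397,122),.14)]:
    p=onz(c,s,[z(*q)],h)[0]; d=p-C; print(n,p.round(4),np.hypot(d[0],d[1]).round(4),np.degrees(np.arctan2(d[1],d[0])).round(1))
t=load('top1')
# top camera neck & rim
print(proj(*t,[C]))
cv2.imwrite('pics/n.png',cv2.resize(im[35:85,265:345],None,fx=9,fy=9,interpolation=cv2.INTER_CUBIC))
E
```

```text
[0.50932994 0.09372336] 0.06814904872493582 81 0.0003744250734239868
neckL [0.5818 0.1151 0.1   ] 0.0756 16.5
neckR [0.5814 0.0673 0.1   ] 0.0767 -20.1
hub [0.5091 0.0931 0.142 ] 0.0007 -107.6
wL [0.4924 0.1409 0.142 ] 0.0501 109.8
wLR [0.4765 0.0562 0.142 ] 0.0498 -131.2
wUR [0.5495 0.0845 0.142 ] 0.0413 -12.9
n1 [0.5634 0.0885 0.14  ] 0.0543 -5.5
n2 [0.5617 0.0783 0.14  ] 0.0546 -16.4
[[263.96201359 217.73622216]]
```

View pics/n.png

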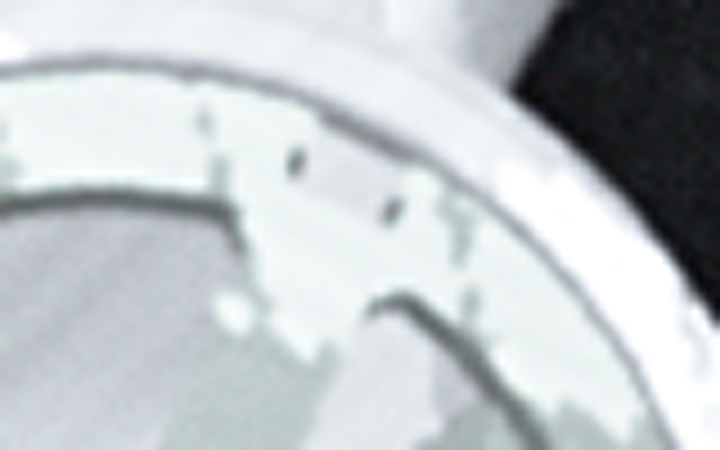

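```bash
python3 - <<'E'
from h import *
t=load('top1'); sc=load('scene1')
for h in (0,.2,.3,.4): print(h,onz(*t,[(200,153),(350,153),(377,153),(377,90),(165,90)],h)[:,:2].round(3).tolist())
print(onz(*sc,[(190,240),(281,192)],0).round(3))
print(onz(*sc,[(177,142),(281,88),(133,116),(238,70)],.35).round(3))
C=np.array([.5093,.0937,0])
for a in (170,175,180,185): print(a,proj(*sc,[C+[.072*np.cos(np.radians(a)),.072*np.sin(np.radians(a)),z] for z in (.115,.13)]).round(1).tolist())
im=sc[0]['image'][:,:,::-1]
cv2.imwrite('pics/scz2.png',cv2.resize(im[200:260,255:315],None,fx=10,fy=10,interpolation=cv2.INTER_CUBIC))
E
```

```text
0 [[0.686, 0.268], [0.689, -0.123], [0.69, -0.194], [0.859, -0.196], [0.856, 0.366]]
0.2 [[0.647, 0.234], [0.65, -0.096], [0.65, -0.155], [0.793, -0.157], [0.791, 0.317]]
0.3 [[0.627, 0.218], [0.63, -0.082], [0.63, -0.136], [0.76, -0.138], [0.758, 0.293]]
0.4 [[0.608, 0.201], [0.61, -0.068], [0.61, -0.117], [0.727, -0.118], [0.725, 0.269]]
[[ 0.733  0.241  0.   ]
 [ 0.691 -0.114  0.   ]]
[[ 0.706  0.254  0.35 ]
 [ 0.718 -0.142  0.35 ]
 [ 0.896  0.248  0.35 ]
 [ 0.903 -0.148  0.35 ]]
170 [[296.8, 232.4], [296.9, 228.1]]
175 [[298.5, 231.4], [298.7, 227.1]]
180 [[300.1, 230.3], [300.3, 226.0]]
185 [[301.6, 229.1], [301.7, 224.8]]
```

View pics/scz2.png

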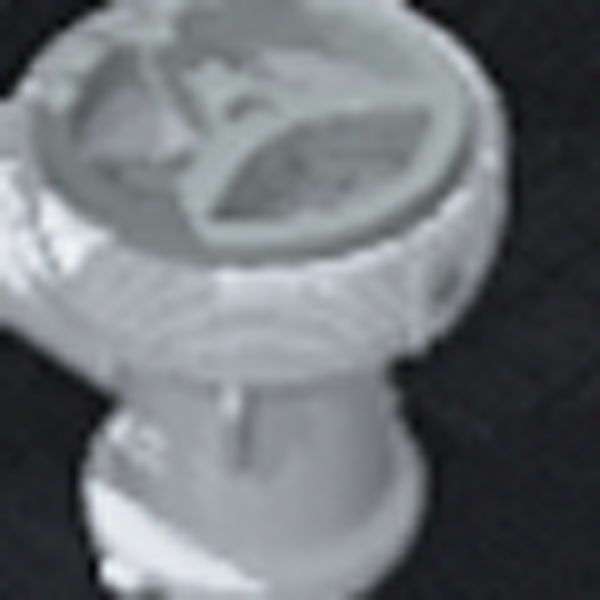

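Request:
drive_tool([
  [1, 0, 0, 0, 0, 0, 0.12],
  [1, 0, 0, 0, 0, 0, 0.24],
  [1, 0, 0, 0, 0, 0, 0.36],
  [1, 0, 0, 0, 0, 0, 0.48],
  [1, 0, 0, 0, 0, 0, 0.6],
  [1, 0, 0, 0, 0, 0, 0.72],
  [1, 0, 0, 0, 0, 0, 0.84],
  [1, 0, 0, 0, 0, 0, 0.96],
  [1, 0, 0, 0, 0, 0, 1.08],
  [1, 0, 0, 0, 0, 0, 1.2],
  [1, 0, 0, 0, 0, 0, 1.32],
  [1, 0, 0, 0, 0, 0, 1.44],
  [1, 0.2, 0.2, -0.3, 0, 0, 1.56],
  [1, 0.4, 0.3, -0.6, 0, 0, 1.68],
  [1, 0.6, 0.4, -0.9, 0, 0, 1.8],
  [1, 0.8, 0.5, -1.2, 0, 0, 1.92],
  [1, 1.0, 0.7, -1.5, 0, 0, 2.04],
  [1, 1.2, 0.8, -1.8, 0, 0, 2.16],
  [1, 1.3, 0.9, -2.1, 0, 0, 2.28],
  [1, 1.48, 1.02, -2.4, 0, 0, 2.4],
])

```text
t: 4.03
tool_pos: [0.4816, 0.0999, 0.2544]
orientation: [0.783, 3.041, -0.0]
force: [-0.3, -0.5, 0.1]
opening: 0.0005
```

Request:
drive_tool([
  [1, 0, 0, -0.5, 0, 0, 0.12],
  [1, 0, 0, -1, 0, 0, 0.246],
  [1, 0, 0, -1, 0, 0, 0.246],
  [1, 0, 0, -1, 0, 0, 0.246],
])

```text
t: 4.37
tool_pos: [0.481, 0.1003, 0.2289]
orientation: [-0.419, -3.113, 0.001]
force: [0.9, -0.2, 0.2]
opening: 0.0006
```

```bash
python3 - <<'E'
from h import *
c,s=snap('wrist','w3.png'); print(s); R=cv2.Rodrigues(s['orientation'])[0]; print(R.round(3),np.degrees(np.arctan2(R[1,0],R[0,0])))
c,s=snap('scene','s3.png')
cv2.imwrite('pics/s3z.png',cv2.resize(c['image'][130:270,205:345,::-1],None,fx=4,fy=4,interpolation=cv2.INTER_CUBIC))
E
```

```text
{'t': 4.3667, 'q': array([ 1.01426974e-01, -1.59901297e-01,  1.80241717e+00, -3.59000423e-04,
        1.49949246e+00, -1.20165860e+00]), 'dq': array([ 0.00928416, -0.00971477, -0.02541688,  0.00349422,  0.00438942,
        0.03959596]), 'joint_torque': array([ 2.19566328e-02, -3.95879459e+01, -4.76811647e+01,  1.15006314e-03,
       -6.25805533e-02, -1.06404550e+00]), 'tool_pos': array([0.48096562, 0.10028849, 0.22893722]), 'orientation': array([-4.19181689e-01, -3.11317770e+00,  6.99120457e-04]), 'force': array([ 0.90248811, -0.15567028,  0.18720952]), 'wrist_torque': array([ 0.00044323, -0.15717098,  0.00298746]), 'opening': 0.0005690709658806555}
[[-0.964  0.264 -0.   ]
 [ 0.264  0.964 -0.   ]
 [ 0.    -0.    -1.   ]] 164.66276984939304
```

View pics/w3.png

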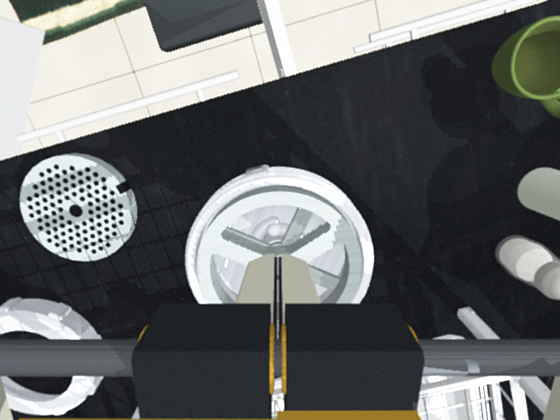

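View pics/s3z.png

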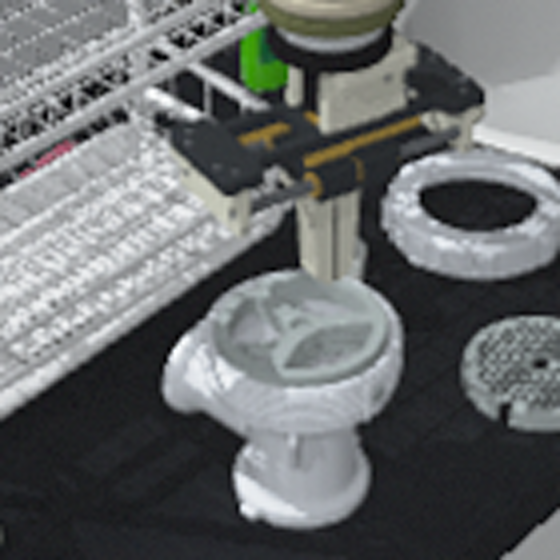

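```bash
python3 - <<'E'
from h import *
c,s=load('w3'); C=np.array([.5093,.0937,.14])
for z in (.12,.13):
  p=onz(c,s,[(257,168)],z)[0]-C; print(z,np.hypot(p[0],p[1]),np.degrees(np.arctan2(p[1],p[0]))%360)
print(proj(c,s,[C,C+[.03*np.cos(np.radians(165)),.03*np.sin(np.radians(165)),0]]+[C+[.068*np.cos(a),.068*np.sin(a),0] for a in (1.57,3.14,4.71)]))
# tip corners
for w in (.010,.0175):
  R=cv2.Rodrigues(s['orientation'])[0]
  print(proj(c,s,[s['tool_pos']+R@[x,y,.025] for x in (-.0075,.0075) for y in (-w,w)]).round(0).tolist())
cv2.imwrite('pics/w3z.png',cv2.resize(c['image'][150:310,180:390,::-1],None,fx=3.6,fy=3.6,interpolation=cv2.INTER_CUBIC))
E
```

```text
0.12 0.06935161415373398 177.71273231438872
0.13 0.07099637242299818 176.9212942469889
[[278.87248155 266.36968669]
 [278.67874268 226.99040927]
 [372.27831075 243.19605518]
 [252.02134478 176.35906351]
 [189.28393072 288.42773513]]
[[258.0, 283.0], [296.0, 283.0], [258.0, 257.0], [297.0, 257.0]]
[[244.0, 283.0], [310.0, 283.0], [243.0, 257.0], [311.0, 257.0]]
```

View pics/w3z.png

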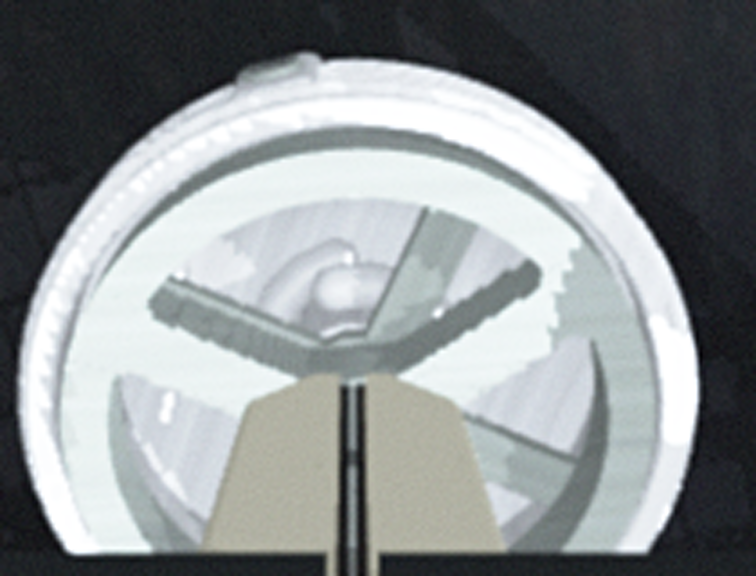

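Request:
drive_tool([
  [1, 0, 0.04, -1, 0, 0, 0],
  [1, 0, 0.04, -1.8, 0, 0, 0],
  [1, 0, 0.04, -2.2, 0, 0, 0],
  [1, 0, 0.04, -2.4, 0, 0, 0],
  [1, 0, 0.04, -2.55, 0, 0, 0],
  [1, 0, 0.04, -2.7, 0, 0, 0],
  [1, 0, 0.04, -2.8, 0, 0, 0],
  [1, 0, 0.04, -2.8, 0, 0, 0],
])

```text
t: 5.13
tool_pos: [0.4813, 0.1029, 0.1589]
orientation: [0.41, 3.114, 0.0]
force: [0.2, 0.7, 0.5]
opening: 0.0003
```

```bash
cat > tab.py <<'E'
import numpy as np,sys
def tab(x0,y0,yaw0,phis,r=.030,off=0):
    for p in phis:
        a=np.radians(p); print(p,np.round([(.5093+r*np.cos(a)-x0)/.025,(.0937+r*np.sin(a)-y0)/.025,np.radians(p+off-yaw0)],2).tolist())
E
python3 -c "
from tab import *
tab(.4813,.1029,165,range(160,60,-5))"
```

```text
160 [-0.01, 0.04, -0.09]
155 [0.03, 0.14, -0.17]
150 [0.08, 0.23, -0.26]
145 [0.14, 0.32, -0.35]
140 [0.2, 0.4, -0.44]
135 [0.27, 0.48, -0.52]
130 [0.35, 0.55, -0.61]
125 [0.43, 0.61, -0.7]
120 [0.52, 0.67, -0.79]
115 [0.61, 0.72, -0.87]
110 [0.71, 0.76, -0.96]
105 [0.81, 0.79, -1.05]
100 [0.91, 0.81, -1.13]
95 [1.02, 0.83, -1.22]
90 [1.12, 0.83, -1.31]
85 [1.22, 0.83, -1.4]
80 [1.33, 0.81, -1.48]
75 [1.43, 0.79, -1.57]
70 [1.53, 0.76, -1.66]
65 [1.63, 0.72, -1.75]
```

Request:
drive_tool([
  [1, 0, 0.04, 0, 0, 0, -0.05],
  [1, 0.03, 0.14, 0, 0, 0, -0.13],
  [1, 0.05, 0.18, 0, 0, 0, -0.2],
  [1, 0.08, 0.23, 0, 0, 0, -0.26],
  [1, 0.11, 0.28, 0, 0, 0, -0.3],
  [1, 0.14, 0.32, 0, 0, 0, -0.35],
  [1, 0.17, 0.36, 0, 0, 0, -0.39],
  [1, 0.2, 0.4, 0, 0, 0, -0.44],
])

```text
t: 5.8
tool_pos: [0.4854, 0.1126, 0.1589]
orientation: [-1.082, -2.948, 0.002]
force: [-5.3, -1.6, 2.5]
opening: 0.0004
```

```bash
python3 - <<'E'
from h import *
c,s=snap('wrist','w4.png'); print(s['tool_pos'],s['force'])
cv2.imwrite('pics/w4z.png',cv2.resize(c['image'][150:310,150:420,::-1],None,fx=2.9,fy=2.9,interpolation=cv2.INTER_CUBIC))
E
```

```text
[0.48536093 0.11263592 0.15894211] [-5.2713889  -1.56457639  2.45847401]
```

View pics/w4z.png

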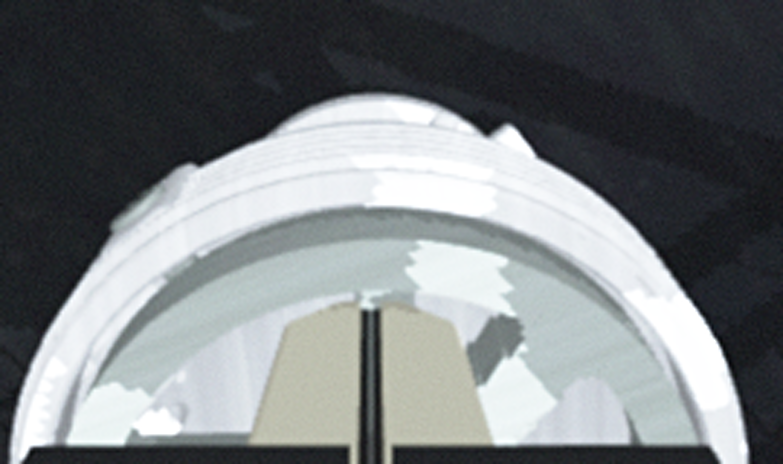

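```bash
python3 -c "
from tab import *
tab(.4854,.1126,139.7,range(137,80,-3))"
```

```text
137 [0.08, 0.06, -0.05]
134 [0.12, 0.11, -0.1]
131 [0.17, 0.15, -0.15]
128 [0.22, 0.19, -0.2]
125 [0.27, 0.23, -0.26]
122 [0.32, 0.26, -0.31]
119 [0.37, 0.29, -0.36]
116 [0.43, 0.32, -0.41]
113 [0.49, 0.35, -0.47]
110 [0.55, 0.37, -0.52]
107 [0.61, 0.39, -0.57]
104 [0.67, 0.41, -0.62]
101 [0.73, 0.42, -0.68]
98 [0.79, 0.43, -0.73]
95 [0.85, 0.44, -0.78]
92 [0.91, 0.44, -0.83]
89 [0.98, 0.44, -0.88]
86 [1.04, 0.44, -0.94]
83 [1.1, 0.44, -0.99]
```

Request:
drive_tool([
  [1, 0.08, 0.06, 0, 0, 0, -0.05],
  [1, 0.12, 0.11, 0, 0, 0, -0.1],
  [1, 0.17, 0.15, 0, 0, 0, -0.15],
  [1, 0.22, 0.19, 0, 0, 0, -0.2],
  [1, 0.27, 0.23, 0, 0, 0, -0.26],
  [1, 0.32, 0.26, 0, 0, 0, -0.31],
  [1, 0.37, 0.29, 0, 0, 0, -0.36],
])

```text
t: 6.43
tool_pos: [0.4946, 0.1202, 0.1587]
orientation: [-1.592, -2.707, 0.001]
force: [-5.1, -0.3, 0.9]
opening: 0.0007
```

```bash
python3 - <<'E'
from h import *
c,s=snap('scene','s5.png'); print(s['tool_pos'],s['force'])
cv2.imwrite('pics/s5z.png',cv2.resize(c['image'][160:270,225:325,::-1],None,fx=5,fy=5,interpolation=cv2.INTER_CUBIC))
E
```

```text
[0.49460173 0.12022929 0.15871805] [-5.100275   -0.30325375  0.9044954 ]
```

View pics/s5z.png

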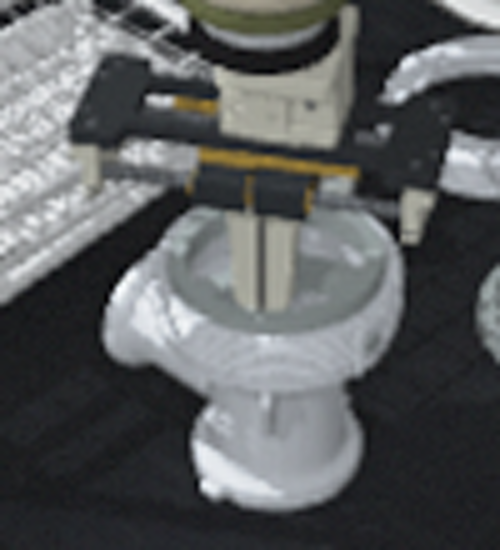

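```bash
python3 -c "
from tab import *
tab(.4946,.1202,119,range(115,35,-4))"
```

```text
115 [0.08, 0.03, -0.07]
111 [0.16, 0.06, -0.14]
107 [0.24, 0.09, -0.21]
103 [0.32, 0.11, -0.28]
99 [0.4, 0.13, -0.35]
95 [0.48, 0.14, -0.42]
91 [0.57, 0.14, -0.49]
87 [0.65, 0.14, -0.56]
83 [0.73, 0.13, -0.63]
79 [0.82, 0.12, -0.7]
75 [0.9, 0.1, -0.77]
71 [0.98, 0.07, -0.84]
67 [1.06, 0.04, -0.91]
63 [1.13, 0.01, -0.98]
59 [1.21, -0.03, -1.05]
55 [1.28, -0.08, -1.12]
51 [1.34, -0.13, -1.19]
47 [1.41, -0.18, -1.26]
43 [1.47, -0.24, -1.33]
39 [1.52, -0.3, -1.4]
```

Request:
drive_tool([
  [1, 0.08, 0.03, 0, 0, 0, -0.07],
  [1, 0.16, 0.06, 0, 0, 0, -0.14],
  [1, 0.24, 0.09, 0, 0, 0, -0.21],
  [1, 0.32, 0.11, 0, 0, 0, -0.28],
  [1, 0.4, 0.13, 0, 0, 0, -0.35],
  [1, 0.48, 0.14, 0, 0, 0, -0.42],
  [1, 0.57, 0.14, 0, 0, 0, -0.49],
  [1, 0.65, 0.14, 0, 0, 0, -0.56],
  [1, 0.73, 0.13, 0, 0, 0, -0.63],
  [1, 0.82, 0.12, 0, 0, 0, -0.7],
])

```text
t: 7.32
tool_pos: [0.5156, 0.1238, 0.1588]
orientation: [-2.423, -1.997, -0.001]
force: [-2.9, 3.4, -2.0]
opening: 0.0
```

```bash
python3 - <<'E'
from h import *
c,s=snap('wrist','w6.png'); p=s['tool_pos']-np.array([.5093,.0937,0]);R=cv2.Rodrigues(s['orientation'])[0]; print(s['tool_pos'],s['force'],np.hypot(*p[:2]),np.degrees(np.arctan2(p[1],p[0])),np.degrees(np.arctan2(R[1,0],R[0,0])))
cv2.imwrite('pics/w6z.png',cv2.resize(c['image'][150:310,150:420,::-1],None,fx=2.9,fy=2.9,interpolation=cv2.INTER_CUBIC))
E
```

```text
[0.51561951 0.12378671 0.15875361] [-2.87641955  3.43724949 -1.98852211] 0.030743232595422356 78.13785724872466 78.9968582084683
```

View pics/w6z.png

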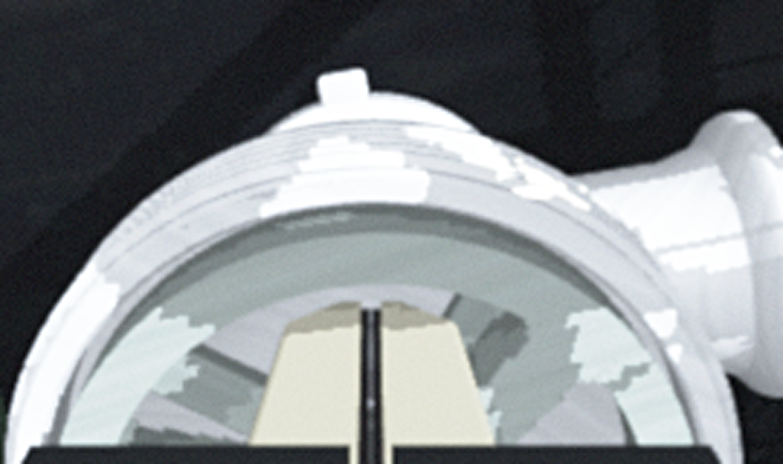

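```bash
python3 -c "
from tab import *
tab(.5156,.1238,79,range(74,0,-4))"
```

```text
74 [0.08, -0.05, -0.09]
70 [0.16, -0.08, -0.16]
66 [0.24, -0.11, -0.23]
62 [0.31, -0.14, -0.3]
58 [0.38, -0.19, -0.37]
54 [0.45, -0.23, -0.44]
50 [0.52, -0.28, -0.51]
46 [0.58, -0.34, -0.58]
42 [0.64, -0.4, -0.65]
38 [0.69, -0.47, -0.72]
34 [0.74, -0.53, -0.79]
30 [0.79, -0.6, -0.86]
26 [0.83, -0.68, -0.93]
22 [0.86, -0.75, -0.99]
18 [0.89, -0.83, -1.06]
14 [0.91, -0.91, -1.13]
10 [0.93, -1.0, -1.2]
6 [0.94, -1.08, -1.27]
2 [0.95, -1.16, -1.34]
```

Request:
drive_tool([
  [1, 0.08, -0.05, 0, 0, 0, -0.08],
  [1, 0.16, -0.08, 0, 0, 0, -0.16],
  [1, 0.24, -0.11, 0, 0, 0, -0.23],
  [1, 0.31, -0.14, 0, 0, 0, -0.3],
  [1, 0.38, -0.19, 0, 0, 0, -0.37],
  [1, 0.45, -0.23, -0.01, 0, 0, -0.44],
  [1, 0.52, -0.28, -0.01, 0, 0, -0.51],
  [1, 0.58, -0.34, -0.01, 0, 0, -0.58],
  [1, 0.64, -0.4, -0.02, 0, 0, -0.65],
  [1, 0.69, -0.47, -0.02, 0, 0, -0.72],
  [1, 0.74, -0.53, -0.03, 0, 0, -0.79],
  [1, 0.79, -0.6, -0.03, 0, 0, -0.86],
  [1, 0.83, -0.68, -0.04, 0, 0, -0.93],
  [1, 0.86, -0.75, -0.04, 0, 0, -0.99],
  [1, 0.89, -0.83, -0.04, 0, 0, -1.06],
])

```text
t: 8.62
tool_pos: [0.5392, 0.1037, 0.1591]
orientation: [-3.099, -0.502, -0.006]
force: [0.6, 6.4, 2.9]
opening: 0.0
```

```bash
cat > look.py <<'E'
from h import *; import sys
n=sys.argv[1]
c,s=snap('wrist',n+'.png'); p=s['tool_pos']-np.array([.5093,.0937,0]);R=cv2.Rodrigues(s['orientation'])[0]; print(s['t'],s['tool_pos'],s['force'],np.hypot(*p[:2]),np.degrees(np.arctan2(p[1],p[0])),np.degrees(np.arctan2(R[1,0],R[0,0])),s['q'][5])
cv2.imwrite('pics/'+n+'z.png',cv2.resize(c['image'][150:310,150:420,::-1],None,fx=2.9,fy=2.9,interpolation=cv2.INTER_CUBIC))
E
python3 look.py w7
```

```text
8.6167 [0.5392318  0.10371006 0.15912137] [0.57554586 6.4194145  2.85993686] 0.03156127247502009 18.491418946469512 18.38624950227377 1.3446279377116765
```

View pics/w7z.png

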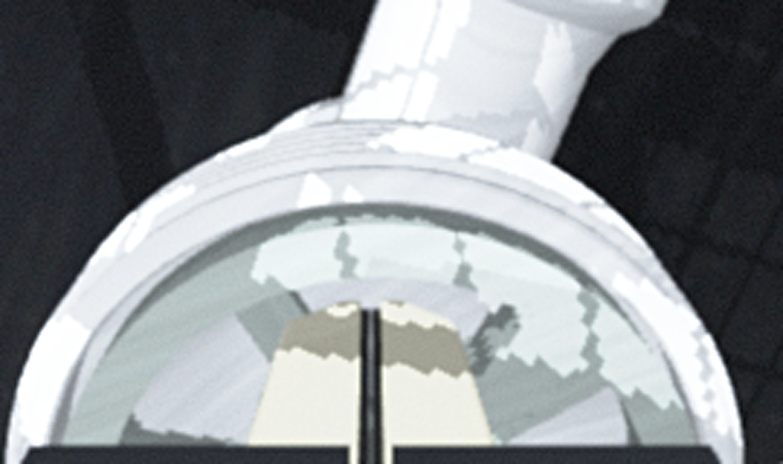

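```bash
python3 -c "
from tab import *
tab(.5392,.1037,18.4,[16,13,10,7,4,1,-2,-4,-6,-8,-10,-12,-14,-16],.0305)"
```

```text
16 [-0.02, -0.06, -0.04]
13 [-0.01, -0.13, -0.09]
10 [0.01, -0.19, -0.15]
7 [0.01, -0.25, -0.2]
4 [0.02, -0.31, -0.25]
1 [0.02, -0.38, -0.3]
-2 [0.02, -0.44, -0.36]
-4 [0.02, -0.49, -0.39]
-6 [0.02, -0.53, -0.43]
-8 [0.01, -0.57, -0.46]
-10 [0.01, -0.61, -0.5]
-12 [-0.0, -0.65, -0.53]
-14 [-0.01, -0.7, -0.57]
-16 [-0.02, -0.74, -0.6]
```

Request:
drive_tool([
  [1, 0, -0.06, 0, 0, 0, -0.04],
  [1, 0, -0.13, 0, 0, 0, -0.09],
  [1, 0.01, -0.19, 0, 0, 0, -0.15],
  [1, 0.01, -0.25, 0, 0, 0, -0.2],
  [1, 0.02, -0.31, 0, 0, 0, -0.25],
  [1, 0.02, -0.38, 0, 0, 0, -0.3],
  [1, 0.02, -0.44, 0, 0, 0, -0.36],
  [1, 0.02, -0.49, 0, 0, 0, -0.39],
  [1, 0.02, -0.53, 0, 0, 0, -0.43],
  [1, 0.01, -0.57, 0, 0, 0, -0.46],
  [1, 0.01, -0.61, 0, 0, 0, -0.5],
  [1, 0, -0.65, 0, 0, 0, -0.53],
  [1, -0.01, -0.7, 0, 0, 0, -0.57],
])

```text
t: 9.75
tool_pos: [0.5398, 0.0857, 0.1595]
orientation: [-3.115, 0.388, -0.008]
force: [3.9, 3.7, 1.5]
opening: 0.0007
```

```bash
python3 look.py w8; python3 - <<'E'
from h import *
c,s=snap('top','t8.png')
cv2.imwrite('pics/t8z.png',cv2.resize(c['image'][170:260,215:315,::-1],None,fx=6,fy=6,interpolation=cv2.INTER_CUBIC))
E
```

```text
9.75 [0.53978102 0.08569929 0.15953097] [3.85166774 3.65665495 1.52446322] 0.03151355597624353 -14.707328284865765 -14.202436300628214 1.8811610827290186
```

View pics/w8z.png

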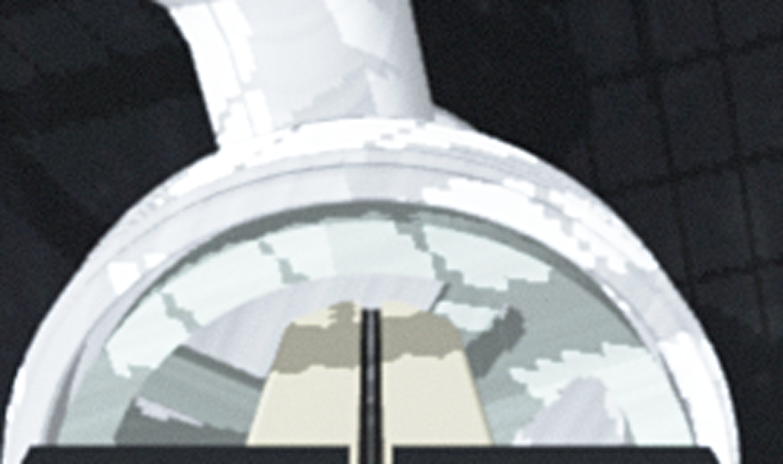

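View pics/t8z.png

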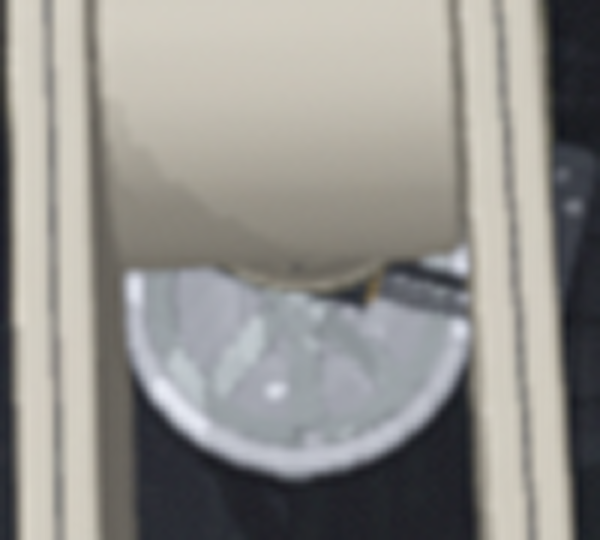

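```bash
python3 -c "
from tab import *
tab(.5398,.0857,-14.2,[-16,-17,-18,-19,-20,-21,-22,-23,-24,-25,-26,-27,-28],.0305)"
```

```text
-16 [-0.05, -0.02, -0.03]
-17 [-0.05, -0.04, -0.05]
-18 [-0.06, -0.06, -0.07]
-19 [-0.07, -0.08, -0.08]
-20 [-0.07, -0.1, -0.1]
-21 [-0.08, -0.12, -0.12]
-22 [-0.09, -0.14, -0.14]
-23 [-0.1, -0.16, -0.15]
-24 [-0.11, -0.18, -0.17]
-25 [-0.11, -0.2, -0.19]
-26 [-0.12, -0.21, -0.21]
-27 [-0.13, -0.23, -0.22]
-28 [-0.14, -0.25, -0.24]
```

Request:
drive_tool([
  [1, -0.02, -0.03, -0.02, 0, 0, -0.03],
  [1, -0.04, -0.06, -0.04, 0, 0, -0.06],
  [1, -0.06, -0.08, -0.04, 0, 0, -0.08],
  [1, -0.07, -0.1, -0.04, 0, 0, -0.1],
  [1, -0.08, -0.12, -0.04, 0, 0, -0.12],
  [1, -0.09, -0.14, -0.04, 0, 0, -0.14],
  [1, -0.1, -0.16, -0.04, 0, 0, -0.15],
  [1, -0.11, -0.18, -0.04, 0, 0, -0.17],
])

```text
t: 10.52
tool_pos: [0.5379, 0.081, 0.1588]
orientation: [-3.07, 0.652, -0.011]
force: [10.0, 5.9, 2.7]
opening: 0.0006
```

Request:
drive_tool([
  [1, -0.01, -0.02, 0, 0, 0, -0.02],
  [1, -0.02, -0.04, 0, 0, 0, -0.03],
])

```text
t: 10.68
tool_pos: [0.5378, 0.0803, 0.1591]
orientation: [-3.059, 0.699, -0.012]
force: [11.6, 7.3, 2.7]
opening: 0.0007
```

```bash
python3 look.py w9
```

```text
10.6833 [0.53783284 0.08031099 0.15907594] [11.64937746  7.33179132  2.65847706] 0.03151806578487828 -25.13827377633303 -25.729873220818625 2.072374967086103
```

View pics/w9z.png

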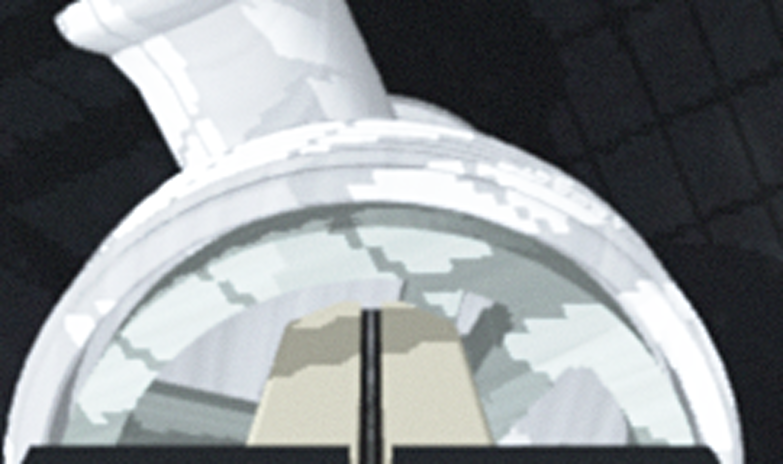

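Request:
drive_tool([
  [1, 0.06, 0.1, 0, 0, 0, 0.05],
  [1, 0.08, 0.14, 0, 0, 0, 0.09],
  [1, 0.08, 0.14, 0.4, 0, 0, 0.09],
  [1, 0.08, 0.14, 1, 0, 0, 0.09],
  [1, 0.08, 0.14, 2, 0, 0, 0.09],
  [1, 0.08, 0.14, 3, 0, 0, 0.09],
  [1, -0.6, 0.3, 4, 0, 0, 0.09],
  [1, -1.8, 0.4, 5, 0, 0, 0.09],
  [1, -3.2, 0.5, 5.5, 0, 0, 0.12],
  [1, -4, 0.5, 5.5, 0, 0, 0.2],
  [1, -4, 0.5, 5.5, 0, 0, 0.3],
  [1, -4, 0.5, 5.5, 0, 0, 0.4],
  [1, -4, 0.5, 5.5, 0, 0, 0.4],
])

```text
t: 11.82
tool_pos: [0.4338, 0.0916, 0.2947]
orientation: [3.14, -0.071, 0.0]
force: [0.6, -0.2, 0.1]
opening: 0.0006
```

```bash
python3 look.py w10; python3 - <<'E'
from h import *
c,s=load('w10'); im=c['image'][:,:,::-1]
u=proj(c,s,[(.5093,.0937,.14)])[0]; print(u)
x,y=u.astype(int); x0=max(0,x-95);y0=max(0,y-95)
cv2.imwrite('pics/w10q.png',cv2.resize(im[y0:y+95,x0:x+95],None,fx=3.1,fy=3.1,interpolation=cv2.INTER_CUBIC)); print(x0,y0)
c,s=snap('scene','s10.png')
cv2.imwrite('pics/s10z.png',cv2.resize(c['image'][180:270,235:325,::-1],None,fx=6.5,fy=6.5,interpolation=cv2.INTER_CUBIC))
E
```

```text
11.8167 [0.43384976 0.09158223 0.29474826] [ 0.62594128 -0.23445017  0.11680156] 0.07547995237379636 -178.39222303803865 -2.5999951396539305 1.7087862953117514
[270.79465575 110.35486895]
175 15
```

View pics/w10q.png

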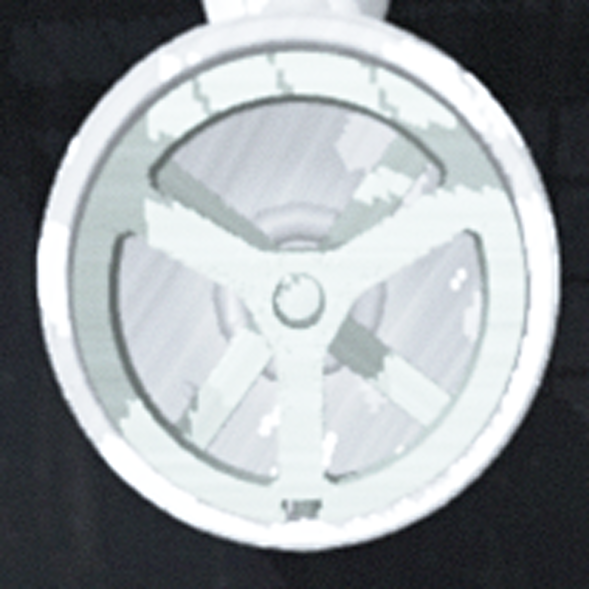

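View pics/s10z.png

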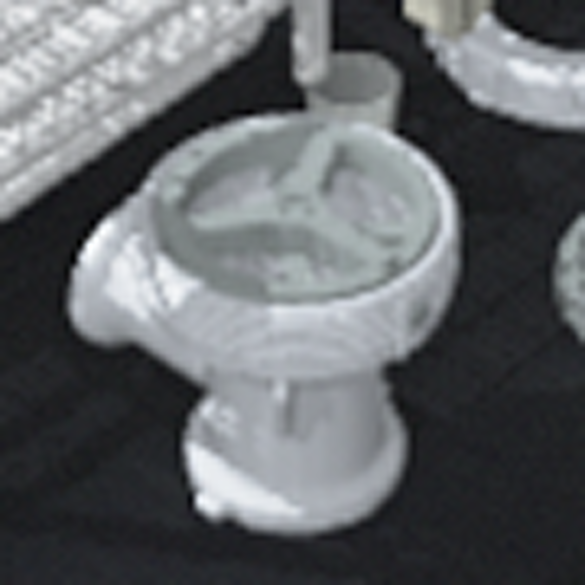

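Request:
drive_tool([
  [1, 1.2, 0.04, -0.5, 0, 0, 0],
  [1, 2.4, 0.08, -1, 0, 0, 0],
  [1, 3.02, 0.08, -2.2, 0, 0, 0],
  [1, 3.02, 0.08, -3.4, 0, 0, 0],
  [1, 3.02, 0.08, -4.3, 0, 0, 0],
  [1, 3.02, 0.08, -4.6, 0, 0, 0],
  [1, 3.02, 0.08, -4.6, 0, 0, 0],
  [1, 3.02, 0.08, -4.6, 0, 0, 0],
])

```text
t: 12.58
tool_pos: [0.5101, 0.0937, 0.1798]
orientation: [3.14, -0.081, -0.0]
force: [0.1, -0.7, 1.1]
opening: 0.0003
```

Tip is at z≈0.155, about 12 mm above the plate. I'll lower slowly.

Request:
drive_tool([
  [1, -0.03, 0, -0.2, 0, 0, 0],
  [1, -0.03, 0, -0.35, 0, 0, 0],
  [1, -0.03, 0, -0.4, 0, 0, 0],
  [1, -0.03, 0, -0.44, 0, 0, 0],
  [1, -0.03, 0, -0.48, 0, 0, 0],
  [1, -0.03, 0, -0.48, 0, 0, 0],
])

```text
t: 13.08
tool_pos: [0.5096, 0.0939, 0.1679]
orientation: [-3.14, 0.079, -0.001]
force: [-0.6, 0.3, 1.9]
opening: 0.0004
```

Request:
drive_tool([
  [1, 0, 0, -0.03, 0, 0, 0],
  [1, 0, 0, -0.05, 0, 0, 0],
  [1, 0, 0, -0.05, 0, 0, 0],
])

```text
t: 13.33
tool_pos: [0.5096, 0.0939, 0.167]
orientation: [-3.141, 0.079, -0.002]
force: [-3.3, -0.9, 6.7]
opening: 0.0006
```

Contact at TCP z≈0.168, which puts the tip at 0.143. That is 3 mm above the rim, as expected for a level plate. I'll go on pressing.

Request:
drive_tool([
  [1, 0, 0, -0.03, 0, 0, 0],
  [1, 0, 0, -0.06, 0, 0, 0],
  [1, 0, 0, -0.06, 0, 0, 0],
])

```text
t: 13.58
tool_pos: [0.5096, 0.0939, 0.1656]
orientation: [-3.141, 0.079, -0.002]
force: [-3.4, -0.2, 7.6]
opening: 0.0007
```

Request:
drive_tool([
  [1, 0, 0, -0.03, 0, 0, 0],
  [1, 0, 0, -0.04, 0, 0, 0],
  [1, 0, 0, -0.04, 0, 0, 0],
])

```text
t: 13.83
tool_pos: [0.5097, 0.0939, 0.1651]
orientation: [-3.141, 0.079, -0.002]
force: [-6.5, -0.2, 11.3]
opening: 0.0006
```

Request:
drive_tool([
  [1, 0.03, 0, -0.03, 0, 0, 0],
  [1, 0.03, 0, -0.05, 0, 0, 0],
  [1, 0.03, 0, -0.05, 0, 0, 0],
  [1, 0.03, 0, -0.05, 0, 0, 0],
])

```text
t: 14.17
tool_pos: [0.5104, 0.0939, 0.165]
orientation: [-3.141, 0.079, -0.002]
force: [-10.2, -0.9, 20.1]
opening: 0.0006
```

Request:
drive_tool([
  [1, -0.02, 0, 0.08, 0, 0, 0],
  [1, -0.02, 0, 0.3, 0, 0, 0],
  [1, -0.02, 0, 1.2, 0, 0, 0],
  [1, -0.5, 0, 2.5, 0, 0, 0],
  [1, -1.8, 0, 4, 0, 0, 0],
  [1, -3, 0, 5.2, 0, 0, 0],
  [1, -3, 0, 5.2, 0, 0, 0],
  [1, -3, 0, 5.2, 0, 0, 0],
])

```text
t: 14.83
tool_pos: [0.4355, 0.0941, 0.2958]
orientation: [-3.14, 0.078, -0.01]
force: [0.4, -0.2, -0.6]
opening: 0.0002
```

```bash
python3 look.py w11; python3 - <<'E'
from h import *
c,s=load('w11'); im=c['image'][:,:,::-1]
x,y=proj(c,s,[(.5093,.0937,.14)])[0].astype(int); x0=max(0,x-95);y0=max(0,y-95)
cv2.imwrite('pics/w11q.png',cv2.resize(im[y0:y+95,x0:x+95],None,fx=3.1,fy=3.1,interpolation=cv2.INTER_CUBIC)); print(x0,y0)
c,s=snap('scene','s11.png')
cv2.imwrite('pics/s11z.png',cv2.resize(c['image'][180:270,235:325,::-1],None,fx=6.5,fy=6.5,interpolation=cv2.INTER_CUBIC))
E
```

```text
14.8333 [0.43548731 0.09410639 0.29581147] [ 0.39279183 -0.21920668 -0.60685581] 0.07381380806329613 179.68454664063057 -2.8538362420814747 1.7182273011051858
178 18
```

View pics/w11q.png

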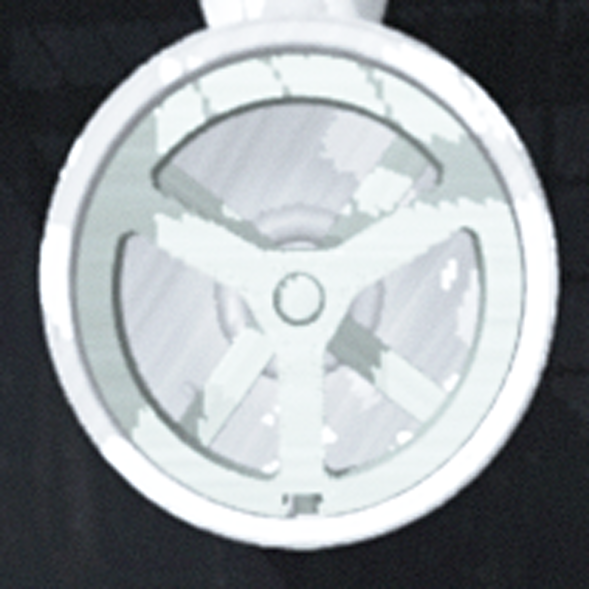

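View pics/s11z.png

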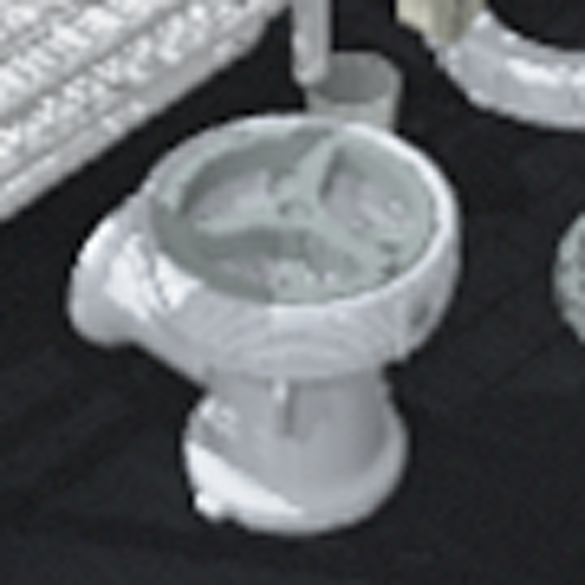

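```bash
python3 -c "
from plant import robot
print(robot.close_job())"
```

```text
the job is handed in; nothing more can be done
None
```

I turned the plate in the mouth until its notch dropped over the pin, pressed it home, and handed the job in at about 15 s.

- **Turning:** The notch started at about -11° (world angle, seen from above), nearly opposite the pin at about 178°. I pushed one web clockwise about 170° with the closed fingertip. This took about 5–6 N, slightly over the 1–5 N you gave. At about 178° the plate stopped turning and the push peaked at about 14 N, so I backed off and lifted the finger clear.
- **Pressing:** With the notch over the pin, the fingertip met the hub at 143 mm, the expected 3 mm above flush. It went down at about 7 N and stopped at 140 mm, level with the rim. It did not move further with 20 N on it.
- **Last pictures:** The notch sits at the pin, with an even gap round the plate, which looks level and flush. The gripper was clear and the force reading was near zero. The arm touched nothing but the plate as far as I know, but I did not re-measure where the other things stand.

No check failed or disagreed with another.

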